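Wedge the rocking bench scale

ROBOT

A 7-joint arm with a two-finger parallel gripper is mounted at the origin on the work surface; the furniture and walls round the work are solid. World frame = base frame: x ahead of the robot, y to its left, z up, the work surface at z = 0. Lengths are in m, angles in rad, forces in N, time in s.
With the tool pointing down it reaches from about 0.375 to 0.925 m from the base axis. Payload 3.1 kg.
Tool frame: the origin (TCP) lies on the centre line of the jaws, within the pads' length; the fingertips stand 22 mm ahead of it and the grasp point (between the pads) lies 3 mm ahead of it; z points along the fingers, x is the direction in which the jaws open and shut, and the axes are right-handed (so a half turn about z gives the same grasp; the last joint's range is limited). The gripper opens to 85 mm and grips with 20 to 120 N. Pads are 22 mm wide; open, the fingers measure 114 mm over their backs; the gripper's body (76 mm by 85 mm) begins 54 mm behind the grasp point. The pads swing forward as they close: fully open they stand 13 mm farther back than shut.
Start: joints at [-1.234, 0.383, 0.044, 1.598, -0.018, 1.161, -0.05], TCP at [0.274, 0.59, 0.23] pointing down, gripper open.
Joint ranges: [-2.61, 2.61], [-0.41, 2.15], [-1.48, 1.57], [0, 2.5], [-1.57, 4.71], [0.05, 1.97], [-2.85, 2.85]. Speed limits (rad/s): [2.79, 2.79, 3.14, 3.14, 3.14, 3.14, 3.14].

INTERFACE

Orientations are given as a rotation vector (axis times angle).
In Python, from plant import arm, cams gives the robot as it stands.
- The arm moves only by the shell command python3 -m pendant 'ROWS' [OPENING] [FORCE]. ROWS is JSON, a list of rows, each a list of 6 numbers: the shift along the tool's x, y, z in mm, then the turn, a rotation vector about the tool's x, y, z in degrees. A call has 1 to 12 rows; each row is the pose to reach, as a shift and turn from the pose measured when the call began, along the tool's axes at that moment; what a row does not reach only later rows make up. A row lasts 1/8 s, in which the tool goes at most 62.5 mm and 10.7 degrees, less where a joint would pass 70% of its speed; a pose out of reach is approached as far as the arm can. A call with a gripper value outside its range is refused whole. OPENING is the opening, from 0 (shut) to 1 (fully open), set as the call begins (- or left out, the last holds). The fingers move at their own pace and stop on an object; FORCE is the grip in N (left out, the last holds). Time passes only in rows, so rows that repeat a pose let the fingers close. It gives the time, the measured TCP pose, the force and the opening at its end, in the units of the state.
- arm.sense(): the state, without advancing time (a new reading comes with each control period).
- cams.camera(name): name is "scene" or "top"; returns a dict with "color" (384x512x3 uint8, red, green, blue), "fx", "fy", "cx", "cy" (pixels), "dist_coeffs" ([k1, k2, p1, p2, k3] as OpenCV has them; the pictures are not rectified), "position" and "attitude" of the camera in the world. Camera axes: x right, y up, looking along -z (the intrinsics and any distortion apply to the point x, -y, -z); pixel columns grow to the right and rows downward; lengths in m; the calibration is good to about 2 mm. A picture is of the moment at which its call begins. There is no depth.
- arm.sign_off(): hands the job in, once; it reports no verdict.
The state is a dict: "time_s": time; "joint_positions": joint angles; "dq": joint speeds; "tau": joint torques, N m; "tool_pos": TCP position; "tcp_rot": TCP orientation; "force": force on the tool from outside, world axes, zero at the start; "moment": the same for the moment, N m; "width": finger opening in m.
Only numpy, scipy, OpenCV 4.12 (cv2) and the standard library are available. Lean on these libraries where they do the work, as an engineer would, in place of code of your own. Each camera call takes 0.05 s, during which the arm holds its last target.

TASK

The bench scale rocks because its front left foot (the corner on the robot's side, to the left) is too short. With the fingertips push the wooden wedge along the table, thin end first, under that foot until the scale no longer rocks there, yet without jacking the corner up; do not pick up the wedge or the scale, do not shove the scale out of its place, and leave everything else alone. Test it by pressing down firmly on that corner with the fingertips (about 10 N), push the wedge further if the corner still sinks, and finish while still pressing, with the corner staying level.

Things in the scene. Friction and masses are not known exactly. Their poses are not given: they have to be found in the camera images.
- scale: flat bench scale, 220 (x) x 240 (y) mm, 2 kg; grey housing 16 to 52 mm above the table, steel pan on top (59.5 mm up, over x -37..97, y -95..95 mm), display along the front edge. Origin: under its centre, in the plane of its good feet (on the table when level). x to its back, y to the left as seen from the display, z up. It has four round feet, 22 mm across, at x +-94, y +-104 mm.
- under_foot (a point): point of the table (when the scale is level) below the short foot, x -94, y +104 mm in the scale. The scale rests level on the other three feet; this one hangs 5 to 10 mm above the table, differently each time and not told. Pressing that corner with 3 N or more rocks the scale until the foot lands; let go, and it tips back level.
- loose_corner (a point): point on top of the scale's housing, 52 mm above the table when level, straight above the axis of the short foot (housing edges 16 mm away, pan edge 57 mm to the back); plain flat housing here, the place to press. Axes as the scale's.
- wedge: plain wooden wedge lying flat, 110 mm long (x), 56 mm wide (y), flat underside; its top slopes evenly from 20 mm high at the thick back end (x = -55 mm) to 1.5 mm at the thin end (x = +55 mm), about 1 mm of height per 6 mm of length; 0.1 kg. Origin: centre of its underside. +x points to the thin end, which lies to the left of the scale and points roughly at the short foot.
- wedge_back (a point): middle of the wedge's upright thick end face, 10 mm above the table, where a fingertip pushes; axes as the wedge's. Sliding the free wedge takes about 1 N; once it is snug under the foot the push rises past 4 N, and pushing on mostly shoves the whole scale along.
- wedge_nose (a point): middle of the wedge's thin edge, at the table.
- tape_measure: bystander, leave alone: pocket tape measure, 63x76x37 mm; origin: centre of its underside.
- marker_1: bystander, leave alone: felt marker lying on its side, 132 mm long; origin: centre of its underside.
- blade_case: bystander, leave alone: slim case, 30x85x14 mm; origin: centre of its underside.
- tape_roll: bystander, leave alone: small black roll of tape, 62 mm across, 19 mm high; origin: centre of its underside.
- magnet: bystander, leave alone: domed sheet weight, 44 mm across, 36 mm high; origin: centre of its underside.
- glue_bottle: bystander, leave alone: glue bottle with a nozzle, 55 mm across, 155 mm high; origin: centre of its underside.
Not all that is in view belongs to the job. There is more than one size of the wedge; the job needs the middle-sized.

How it is judged:
By the outcome, as a careful person would: the job done as asked, in the order asked, and still so for the second after the job is handed in, while the arm keeps its last pose, push and grip.
It also fails if it takes over 72 s, if anything falls off the work surface, if the arm or the gripper's body presses on something with over 40 N, if the wrist force passes 120 N, or if a joint passes its speed limit or range.

## Working session

There is one attempt and no reset: what is moved stays moved. The work goes in short steps, Python scripts to look and compute and a shell command to move; the robot and the scene stay as the last step left them, time stands still between calls to the robot, and variables do not carry over. Pictures are saved under pics/ and viewed, and the job is handed in when it is done.

```bash
ls; mkdir -p pics
python3 - <<'E'
from plant import arm,cams
import cv2
s=arm.sense(); print({k:s[k] for k in s})
for n in("scene","top"):
    c=cams.camera(n); cv2.imwrite(f"pics/{n}0.png",cv2.cvtColor(c["color"],cv2.COLOR_RGB2BGR)); print({k:c[k] for k in c if k!="color"})
E
```

```text
pics
{'time_s': 0.0, 'joint_positions': array([-1.23382323,  0.38381032,  0.04385856,  1.5996262 , -0.0179273 ,
        1.1612022 , -0.04992573]), 'dq': array([ 0.00164811, -0.00076579,  0.00108392,  0.00160053,  0.00027788,
        0.00154206,  0.00094505]), 'tau': array([-8.91307678e-06, -4.33471727e+01,  1.02442626e+00, -2.49517947e+01,
        1.05506202e-02,  1.13229619e-02, -1.05620711e-05]), 'tool_pos': array([0.27338725, 0.58863952, 0.22837931]), 'tcp_rot': array([ 2.64696644,  1.68924238, -0.00340129]), 'force': array([-0.11353263, -0.64639087,  0.1480254 ]), 'moment': array([-0.00109063, -0.02385139, -0.0033763 ]), 'width': 0.08541698327973414}
{'fx': 491.82660133175216, 'fy': 491.82660133175216, 'cx': 259.4034170276048, 'cy': 196.3053319715405, 'dist_coeffs': array([-0.10090714,  0.        ,  0.        ,  0.        ,  0.        ]), 'position': array([-0.21638297, -0.83899686,  0.97483622]), 'attitude': array([ 0.86031379, -0.32743407, -0.70417673])}
{'fx': 369.44124517612585, 'fy': 369.44124517612585, 'cx': 250.57656027688176, 'cy': 192.11068829322522, 'dist_coeffs': array([-0.0912293,  0.       ,  0.       ,  0.       ,  0.       ]), 'position': array([ 4.02954624e-01, -5.98868756e-04,  1.14550443e+00]), 'attitude': array([ 0.11365994, -0.09817125, -1.55226503])}
```

View pics/scene0.png

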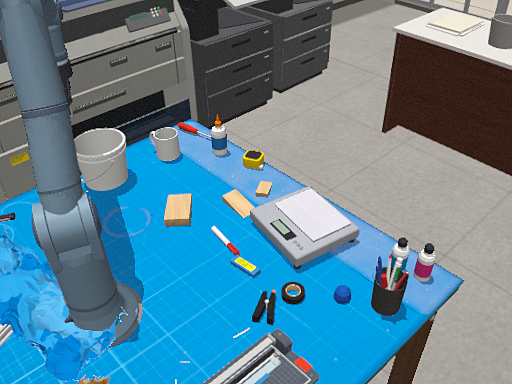

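View pics/top0.png

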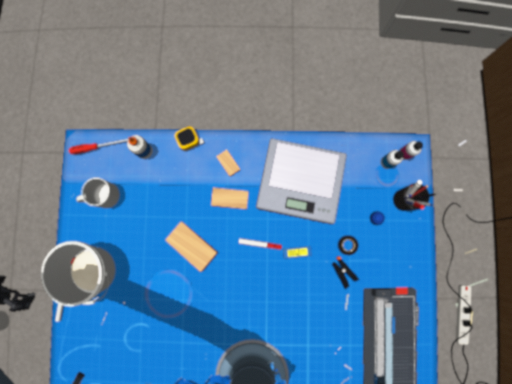

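```bash
cat > h.py <<'E'
import numpy as np, cv2
from scipy.spatial.transform import Rotation as R
from plant import arm,cams
F=np.diag([1.,-1,-1])
def cam(n):
    c=cams.camera(n); c["Rw"]=R.from_rotvec(c["attitude"]).as_matrix() if np.shape(c["attitude"])==(3,) else None
    c["K"]=np.array([[c["fx"],0,c["cx"]],[0,c["fy"],c["cy"]],[0,0,1.]]); return c
def proj(c,P):
    p=(np.atleast_2d(P)-c["position"])@c["Rw"]@F
    return cv2.projectPoints(p,np.zeros(3),np.zeros(3),c["K"],c["dist_coeffs"])[0][:,0]
def ray(c,uv):
    u=cv2.undistortPoints(np.array(uv,float).reshape(-1,1,2),c["K"],c["dist_coeffs"])[:,0]
    d=np.c_[u,np.ones(len(u))]@F@c["Rw"].T
    return d
def onplane(c,uv,z):
    d=ray(c,uv); t=(z-c["position"][2])/d[:,2]; return c["position"]+d*t[:,None]
def save(c,name,box=None,s=1):
    im=cv2.cvtColor(c["color"],cv2.COLOR_RGB2BGR)
    if box: x0,y0,x1,y1=box; im=im[y0:y1,x0:x1]
    cv2.imwrite("pics/"+name,cv2.resize(im,None,fx=s,fy=s,interpolation=cv2.INTER_CUBIC))
E
python3 - <<'E'
from h import *
c=cam("scene");t=cam("top")
s=arm.sense()
for k in(c,t): print(proj(k,[s["tool_pos"],[0,0,0]]))
print(R.from_rotvec(s["tcp_rot"]).as_matrix().round(3))
save(t,"topcrop.png",(150,120,360,280),3.7); save(c,"scenecrop.png",(150,160,370,300),3.6)
for n,p in dict(medium=(229,198),small=(228,162),large=(191,247),scale=(300,180)).items(): print(n,onplane(t,[p],0.01).round(3))
E
```

```text
[[ 69.75724766 113.06279674]
 [ 97.65450504 314.32004238]]
[[ 21.18257271 287.56490305]
 [251.50897713 376.8440379 ]]
[[ 0.421  0.907 -0.001]
 [ 0.907 -0.421 -0.002]
 [-0.002  0.    -1.   ]]
medium [[0.538 0.078 0.01 ]]
small [[0.652 0.084 0.01 ]]
large [[0.385 0.191 0.01 ]]
scale [[ 0.598 -0.142  0.01 ]]
```

View pics/topcrop.png

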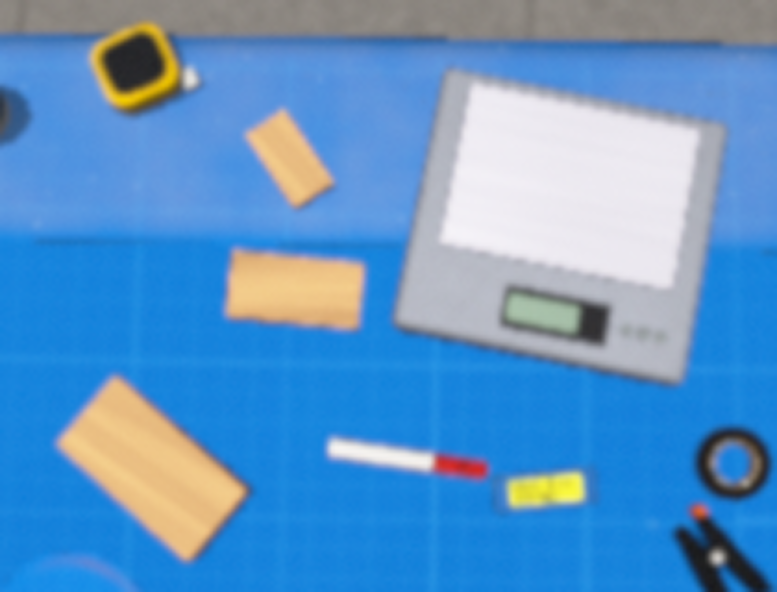

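View pics/scenecrop.png

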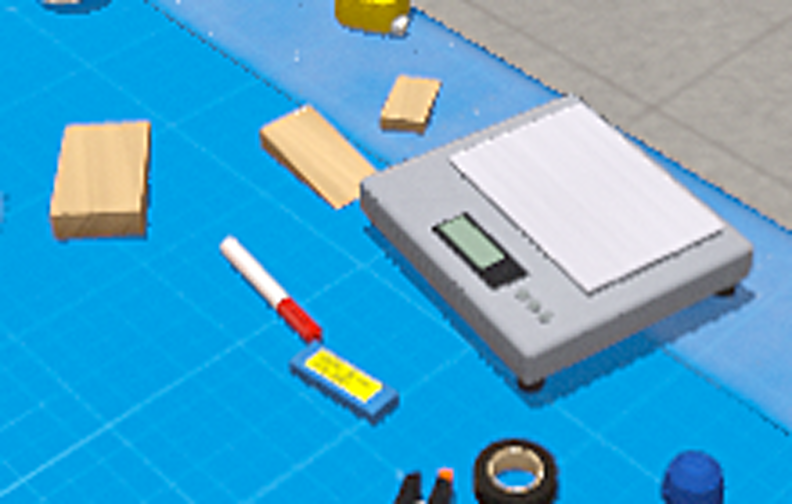

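Candidates for the wedge (top view): (229,198), small block (228,162), large block (191,247). The middle-sized is (229,198), just left of the scale's display-side left corner. Measuring it and the scale next.

Run:
```python
from h import *
t=cam("top");c=cam("scene")
hsv=cv2.cvtColor(t["color"],cv2.COLOR_RGB2HSV)
m=cv2.inRange(hsv,(8,60,120),(25,200,255)); m[:140]=0; m[280:]=0; m[:,:160]=0; m[:,260:]=0
for cn in cv2.findContours(m,0,cv2.CHAIN_APPROX_NONE)[0]:
    if cv2.contourArea(cn)<80: continue
    r=cv2.minAreaRect(cn); b=cv2.boxPoints(r); P=onplane(t,b,0.008)
    print("wood",r, P.round(4)[:,:2].tolist(), [round(np.linalg.norm(P[i]-P[i-1]),4) for i in range(4)])
g=t["color"].astype(int); 
m=((hsv[...,1]<75)&(hsv[...,2]>110)).astype(np.uint8)*255
m[:136]=0;m[232:]=0;m[:,:245]=0;m[:,355:]=0
m=cv2.morphologyEx(m,cv2.MORPH_CLOSE,np.ones((3,3)))
cn=max(cv2.findContours(m,0,cv2.CHAIN_APPROX_NONE)[0],key=cv2.contourArea)
r=cv2.minAreaRect(cn); b=cv2.boxPoints(r);P=onplane(t,b,0.050);print("scale",b.tolist(),P.round(4)[:,:2].tolist(),[round(np.linalg.norm(P[i]-P[i-1]),4) for i in range(4)])
hs=cv2.cvtColor(c["color"],cv2.COLOR_RGB2HSV)
m=cv2.inRange(hs,(8,50,120),(25,200,255)); m[:185]=0;m[220:]=0;m[:,:215]=0;m[:,262:]=0
cn=max(cv2.findContours(m,0,cv2.CHAIN_APPROX_NONE)[0],key=cv2.contourArea)
a=cv2.approxPolyDP(cn,2,True)[:,0];print("scene wedge",a.tolist()); print(onplane(c,a,0).round(4)[:,:2].tolist());print(onplane(c,a,0.02).round(4)[:,:2].tolist())
```

```text
wood ((190.82359313964844, 246.2804412841797), (47.25575637817383, 24.736221313476562), 40.91438674926758) [[0.4042, 0.2734], [0.4627, 0.2253], [0.3703, 0.112], [0.3129, 0.16]] [np.float64(0.1457), np.float64(0.0757), np.float64(0.1462), np.float64(0.0748)]
wood ((229.18812561035156, 198.1188201904297), (34.82630157470703, 16.915632247924805), 5.710593223571777) [[0.516, 0.1339], [0.5688, 0.1302], [0.5595, 0.022], [0.507, 0.0263]] [np.float64(0.108), np.float64(0.0529), np.float64(0.1087), np.float64(0.0527)]
wood ((228.0, 162.5), (23.02005958557129, 11.648704528808594), 56.3099365234375) [[0.6705, 0.1206], [0.6918, 0.0905], [0.6306, 0.0487], [0.6096, 0.0787]] [np.float64(0.0739), np.float64(0.0369), np.float64(0.074), np.float64(0.0366)]
scale [[255.80767822265625, 207.96153259277344], [269.80767822265625, 137.96153259277344], [347.30767822265625, 153.46153259277344], [333.30767822265625, 223.46153259277344]] [[0.5045, -0.0049], [0.7199, -0.0446], [0.6754, -0.2817], [0.4617, -0.2356]] [np.float64(0.2347), np.float64(0.219), np.float64(0.2413), np.float64(0.2186)]
scene wedge [[222, 196], [223, 200], [243, 217], [249, 214], [253, 207], [236, 190]]
[[0.5286, 0.1503], [0.5179, 0.1324], [0.509, 0.027], [0.5316, 0.0248], [0.563, 0.041], [0.5815, 0.1429]]
[[0.5133, 0.13], [0.5028, 0.1125], [0.4942, 0.0092], [0.5162, 0.0071], [0.547, 0.023], [0.5651, 0.1228]]
```

Run:
```python
from h import *
t=cam("top");c=cam("scene")
for n,a,b in (("bucket rim",(75,268),(103,143)),("glue",(131,145),(217,119)),("mugrim",(96,190),(166,134))):
    d=np.c_[ray(t,[a])[0],-ray(c,[b])[0]]; s=np.linalg.lstsq(d,c["position"]-t["position"],rcond=None)[0]
    print(n,(t["position"]+d[:,0]*s[0]).round(3),(c["position"]-d[:,1]*s[1]).round(3))
```

```text
bucket rim [0.321 0.491 0.138] [0.321 0.492 0.138]
glue [0.668 0.351 0.143] [0.677 0.344 0.143]
mugrim [0.546 0.469 0.085] [0.545 0.47  0.085]
```

```bash
python3 -m pendant '[[0,0,-50,0,0,0],[0,0,-80,0,0,10],[-33,53,-80,0,0,20],[-66,106,-80,0,0,30],[-98,160,-80,0,0,40],[-131,213,-80,0,0,50],[-164,266,-80,0,0,60],[-197,319,-80,0,0,70],[-230,372,-80,0,0,74.3],[-262,425,-80,0,0,74.3],[-262,425,-80,0,0,74.3],[-262,425,-80,0,0,74.3]]' 0.25 20
python3 - <<'E'
from h import *
s=arm.sense();print(s["tool_pos"],R.from_rotvec(s["tcp_rot"]).as_matrix().round(3),s["force"],s["width"])
# refine scale geometry w/ pan edges & housing lines
t=cam("top"); save(t,"top1.png",(150,120,360,280),3.7)
E
```

```text
time_s: 1.9
tool_pos: [0.5487, 0.173, 0.3097]
tcp_rot: [-3.131, 0.253, 0.001]
force: [-0.7, 0.2, -0.5]
width: 0.0213
[0.54873731 0.17300903 0.30966269] [[ 0.987 -0.161 -0.001]
 [-0.161 -0.987  0.   ]
 [-0.001 -0.    -1.   ]] [-0.70434465  0.15238881 -0.5401086 ] 0.021258788402838163
```

View pics/top1.png

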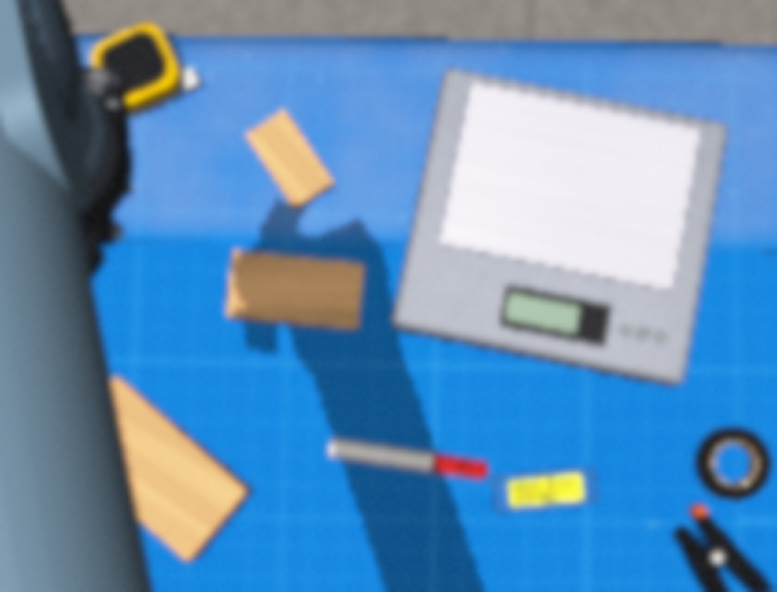

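```bash
python3 -m pendant '[[0,0,60,0,0,0],[0,0,120,0,0,0],[0,0,180,0,0,0],[0,0,230,0,0,0],[0,0,260,0,0,0],[0,0,275,0,0,0],[0,0,282,0,0,0],[0,0,282,0,0,0]]'; python3 -m pendant '[[0,0,0,0,0,0],[0,0,0,0,0,0]]';python3 - <<'E'
from h import *
c=cam("scene"); save(c,"s2.png",(190,140,350,260),4.5)
E
```

```text
time_s: 2.95
tool_pos: [0.5485, 0.1754, 0.0282]
tcp_rot: [-3.13, 0.248, -0.0]
force: [-0.8, 0.1, -0.8]
width: 0.0215
time_s: 3.2
tool_pos: [0.5496, 0.1759, 0.0295]
tcp_rot: [-3.129, 0.248, -0.004]
force: [-0.4, -0.4, 0.5]
width: 0.0214
```

View pics/s2.png

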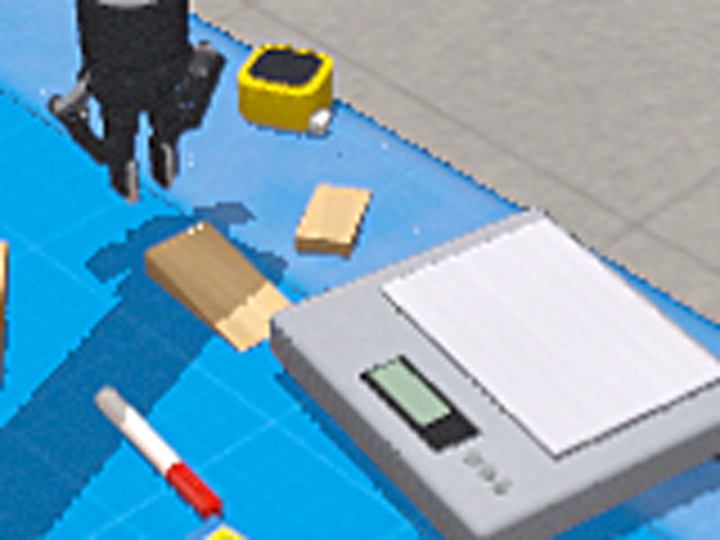

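```bash
python3 -m pendant '[[0,8,1,0,0,0],[0,16,1,0,0,0],[0,22,1,0,0,0],[0,28,1,0,0,0],[0,34,1,0,0,0],[0,40,1,0,0,0],[0,46,1,0,0,0],[0,52,1,0,0,0],[0,58,1,0,0,0],[0,64,1,0,0,0],[0,70,1,0,0,0],[0,70,1,0,0,0]]';python3 - <<'E'
from h import *
c=cam("scene"); save(c,"s3.png",(190,140,350,260),4.5)
t=cam("top"); save(t,"t3.png",(150,120,360,280),3.7)
E
```

```text
time_s: 4.75
tool_pos: [0.5382, 0.1057, 0.028]
tcp_rot: [-3.129, 0.25, -0.003]
force: [-0.2, 0.3, 0.2]
width: 0.0212
```

View pics/s3.png

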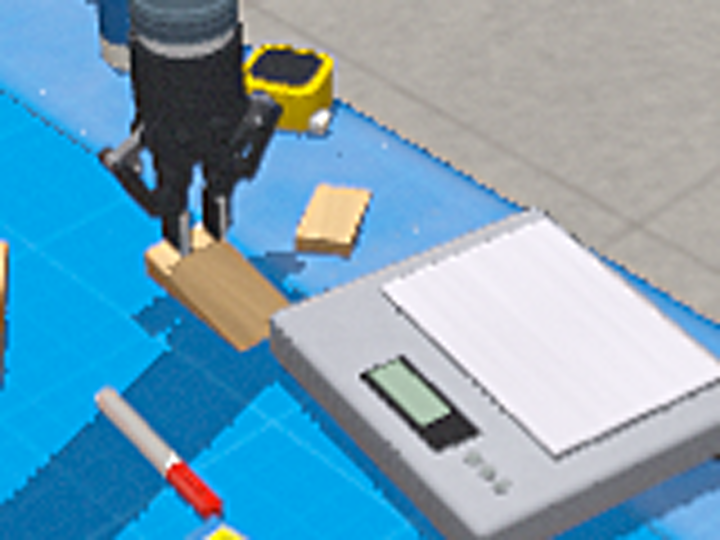

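View pics/t3.png

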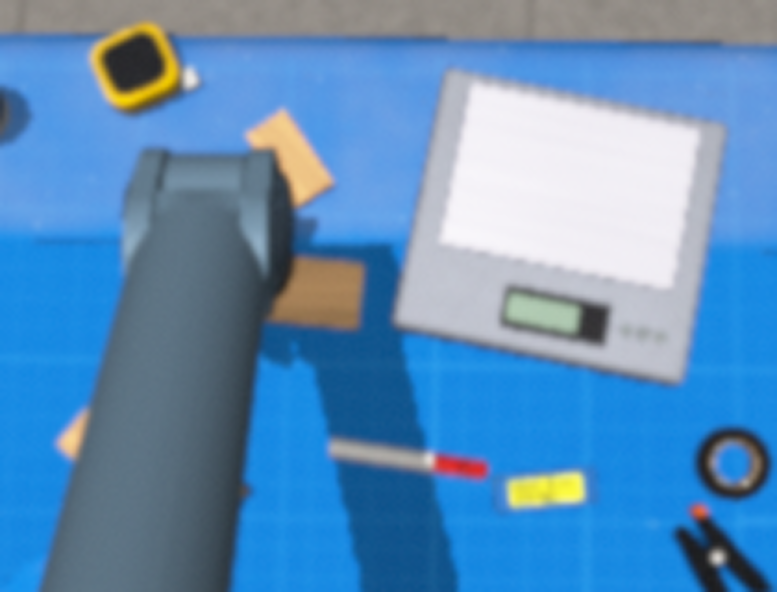

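Run:
```python
from h import *
s=arm.sense();print(s["tool_pos"],s["force"])
c=cam("scene"); M=R.from_rotvec(s["tcp_rot"]).as_matrix()
for dx in(-.016,0.016):
  for dz in (0,.01,.015,.022): print(dx,dz,((proj(c,s["tool_pos"]+M@[dx,0,dz])-[190,140])*4.5).round())
```

```text
[0.53834972 0.10663549 0.02809252] [ 0.02982352  0.39489333 -0.64751504]
-0.016 0 [[173. 251.]]
-0.016 0.01 [[174. 262.]]
-0.016 0.015 [[174. 268.]]
-0.016 0.022 [[175. 275.]]
0.016 0 [[212. 234.]]
0.016 0.01 [[213. 246.]]
0.016 0.015 [[213. 251.]]
0.016 0.022 [[213. 259.]]
```

```bash
python3 -m pendant '[[0,0,-8,0,0,0],[0,-20,-8,0,0,0],[0,-40,-8,0,0,0],[0,-60,-8,0,0,0],[0,-72,-8,0,0,0],[0,-72,-8,0,0,0]]'; python3 -m pendant '[[0,0,0,0,0,0],[0,0,0,0,0,0],[0,0,0,0,0,0],[0,0,0,0,0,0]]' 0
python3 - <<'E'
from h import *
s=arm.sense();print(s["tool_pos"],s["force"])
c=cam("scene"); M=R.from_rotvec(s["tcp_rot"]).as_matrix()
for dx in(-.01,0.01):
  for dz in (0,.01,.015,.022): print(dx,dz,((proj(c,s["tool_pos"]+M@[dx,0,dz])-[190,140])*8).round())
save(c,"s4.png",(190,140,280,210),8)
E
```

```text
time_s: 5.65
tool_pos: [0.5496, 0.18, 0.0361]
tcp_rot: [-3.129, 0.242, -0.003]
force: [0.7, -0.1, -0.8]
width: 0.0213
time_s: 6.15
tool_pos: [0.5496, 0.1795, 0.0361]
tcp_rot: [-3.129, 0.244, -0.003]
force: [0.7, 0.1, 0.4]
width: 0.0002
[0.54958751 0.17949605 0.03614991] [0.66095973 0.09539259 0.3769484 ]
-0.01 0 [[223. 331.]]
-0.01 0.01 [[225. 351.]]
-0.01 0.015 [[225. 361.]]
-0.01 0.022 [[227. 374.]]
0.01 0 [[266. 314.]]
0.01 0.01 [[267. 334.]]
0.01 0.015 [[268. 343.]]
0.01 0.022 [[269. 357.]]
```

View pics/s4.png

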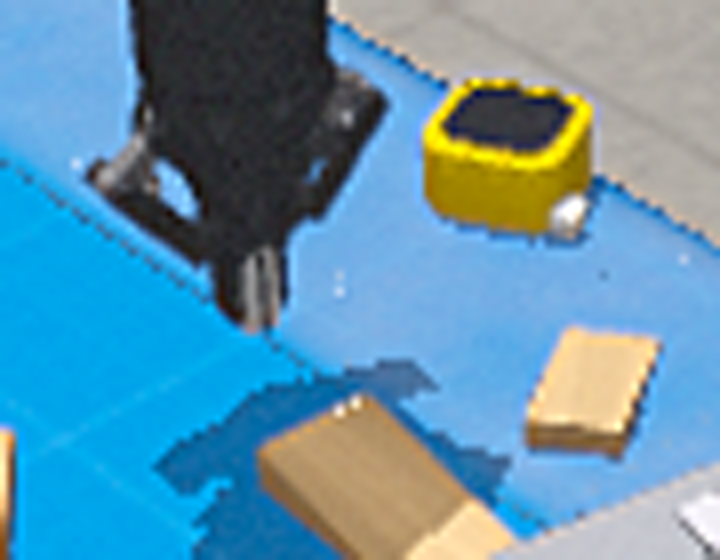

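```bash
python3 -m pendant '[[0,0,5,0,0,0],[0,0,10,0,0,0],[0,0,14,0,0,0],[0,0,14,0,0,0]]'; python3 -m pendant '[[0,0,2,0,0,0],[0,0,4,0,0,0],[0,0,4,0,0,0]]'
python3 - <<'E'
from h import *
c=cam("scene"); save(c,"s5.png",(190,140,280,210),8)
s=arm.sense();print(((proj(c,s["tool_pos"])-[190,140])*8).round())
E
```

```text
time_s: 6.7
tool_pos: [0.5491, 0.1795, 0.0215]
tcp_rot: [-3.13, 0.243, -0.001]
force: [-0.5, 0.6, 0.4]
width: 0.0002
time_s: 7.08
tool_pos: [0.549, 0.1795, 0.0174]
tcp_rot: [-3.13, 0.243, -0.001]
force: [0.5, 0.4, 0.6]
width: 0.0002
[[246. 360.]]
```

View pics/s5.png

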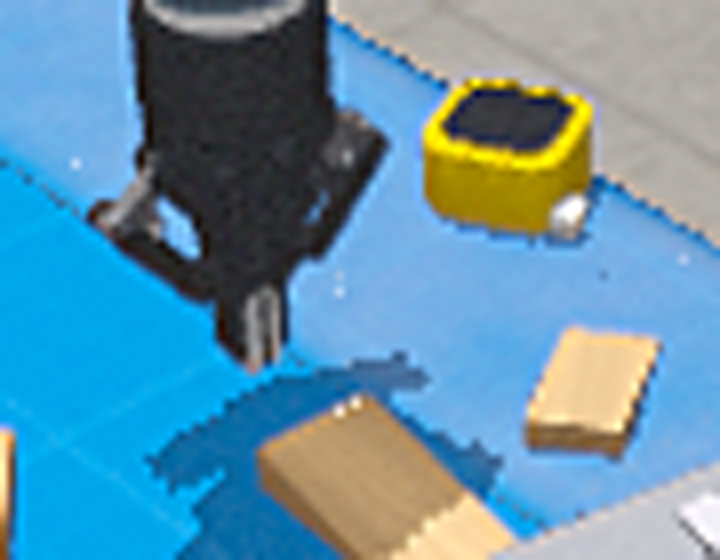

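```bash
python3 -m pendant '[[0,0,2,0,0,0],[0,0,4,0,0,0],[0,0,4,0,0,0]]'; python3 -m pendant '[[0,0,1,0,0,0],[0,0,2,0,0,0],[0,0,2,0,0,0]]'; python3 -m pendant '[[0,0,1,0,0,0],[0,0,2,0,0,0],[0,0,2,0,0,0]]'
```

```text
time_s: 7.5
tool_pos: [0.5489, 0.1795, 0.0132]
tcp_rot: [-3.13, 0.243, -0.0]
force: [1.2, 0.4, 0.1]
width: -0.0002
time_s: 7.88
tool_pos: [0.5487, 0.1795, 0.0111]
tcp_rot: [-3.13, 0.243, 0.0]
force: [0.7, -0.0, -0.7]
width: -0.0002
time_s: 8.25
tool_pos: [0.5487, 0.1794, 0.009]
tcp_rot: [-3.13, 0.243, 0.0]
force: [0.3, -0.3, 0.5]
width: 0.0001
```

```bash
python3 -m pendant '[[0,10,0,0,0,0],[0,18,0,0,0,0],[0,25,0,0,0,0],[0,30,0,0,0,0],[0,35,0,0,0,0],[0,40,0,0,0,0],[0,45,0,0,0,0],[0,50,0,0,0,0],[0,55,0,0,0,0],[0,60,0,0,0,0],[0,60,0,0,0,0]]';python3 - <<'E'
from h import *
c=cam("scene"); save(c,"s6.png",(190,140,350,260),4.5)
t=cam("top"); save(t,"t6.png",(200,120,300,220),6)
E
```

```text
time_s: 9.62
tool_pos: [0.5393, 0.1193, 0.0089]
tcp_rot: [-3.131, 0.245, 0.001]
force: [-1.1, 0.5, -0.7]
width: -0.0001
```

View pics/s6.png

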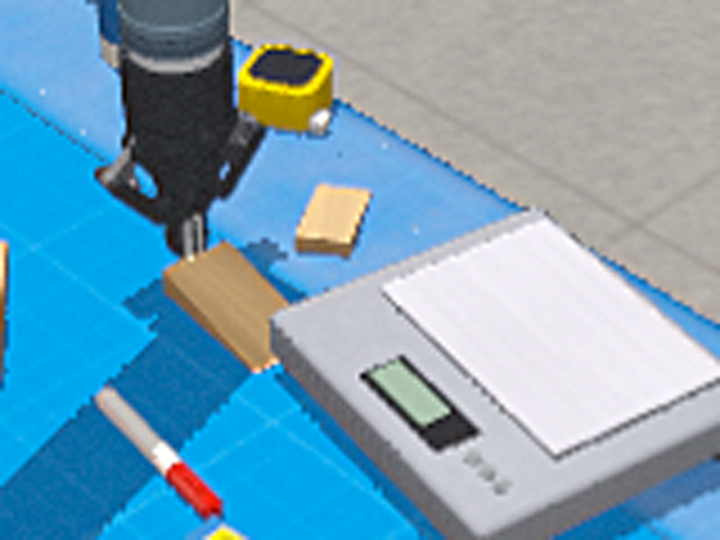

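View pics/t6.png

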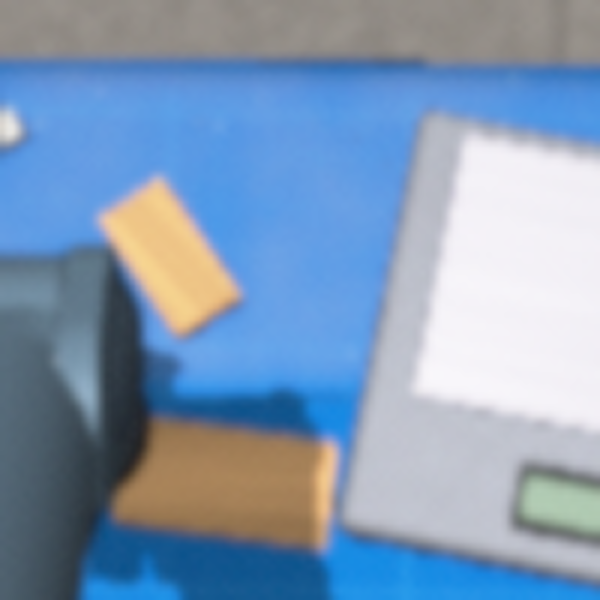

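```bash
cat > w.py <<'E'
from h import *
t=cam("top")
P=onplane(t,[(255.7,193.3),(254,211.7)],0.0015)[:,:2];print("nose corners",P.round(4),"mid",P.mean(0).round(4),"width",np.linalg.norm(P[0]-P[1]).round(4))
d=P[1]-P[0];print("heading",np.degrees(np.arctan2(d[1],d[0]))+ (90 if 0 else 0))
E
python3 w.py
```

```text
nose corners [[ 5.549e-01 -4.000e-03]
 [ 4.973e-01  4.000e-04]] mid [ 0.5261 -0.0018] width 0.0578
heading 175.6120106610373
```

```bash
python3 -m pendant '[[0,4,0,0,0,0],[0,8,0,0,0,0],[0,12,0,0,0,0],[0,16,0,0,0,0],[0,20,0,0,0,0],[0,24,0,0,0,0]]';python3 -m pendant '[[0,2,0,0,0,0],[0,4,0,0,0,0]]';python3 -m pendant '[[0,2,0,0,0,0],[0,4,0,0,0,0]]'
python3 - <<'E'
from h import *
c=cam("scene"); save(c,"s7.png",(190,140,350,260),4.5)
E
```

```text
time_s: 10.52
tool_pos: [0.5355, 0.0959, 0.0087]
tcp_rot: [-3.13, 0.244, 0.001]
force: [0.2, 0.7, 0.9]
width: -0.0
time_s: 10.78
tool_pos: [0.5349, 0.0918, 0.0087]
tcp_rot: [-3.13, 0.243, 0.001]
force: [-0.4, 0.6, 0.2]
width: -0.0003
time_s: 11.02
tool_pos: [0.5342, 0.0879, 0.0087]
tcp_rot: [-3.13, 0.243, 0.001]
force: [-0.5, 1.1, 0.1]
width: -0.0004
```

View pics/s7.png

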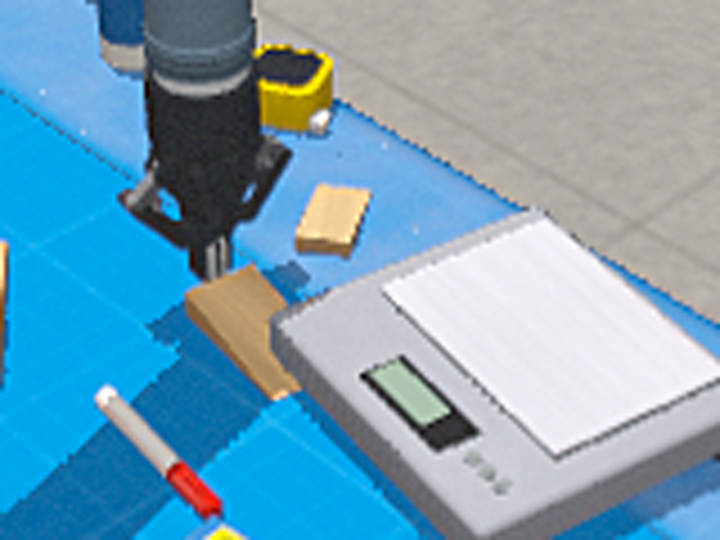

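```bash
python3 -m pendant '[[0,1,0,0,0,0],[0,2,0,0,0,0]]';python3 -m pendant '[[0,1,0,0,0,0],[0,2,0,0,0,0]]'
```

```text
time_s: 11.32
tool_pos: [0.5338, 0.0855, 0.0087]
tcp_rot: [-3.13, 0.244, 0.001]
force: [-0.6, 0.3, 0.4]
width: -0.0
time_s: 11.58
tool_pos: [0.5335, 0.0835, 0.0087]
tcp_rot: [-3.13, 0.244, 0.001]
force: [0.7, 0.6, -0.7]
width: -0.0001
```

```bash
python3 -m pendant '[[0,1,0,0,0,0],[0,2,0,0,0,0]]';python3 -m pendant '[[0,1,0,0,0,0],[0,2,0,0,0,0]]'
```

```text
time_s: 11.82
tool_pos: [0.5332, 0.0815, 0.0087]
tcp_rot: [-3.13, 0.244, 0.001]
force: [-0.4, 1.2, 0.2]
width: 0.0002
time_s: 12.08
tool_pos: [0.5329, 0.0794, 0.0087]
tcp_rot: [-3.13, 0.244, 0.001]
force: [-0.4, 1.0, 0.8]
width: -0.0
```

```bash
python3 -m pendant '[[0,1,0,0,0,0],[0,2,0,0,0,0]]';python3 -m pendant '[[0,1,0,0,0,0],[0,2,0,0,0,0]]'
```

```text
time_s: 12.32
tool_pos: [0.5326, 0.0774, 0.0087]
tcp_rot: [-3.13, 0.244, 0.001]
force: [0.9, 0.7, -1.1]
width: -0.0001
time_s: 12.58
tool_pos: [0.5323, 0.0753, 0.0087]
tcp_rot: [-3.13, 0.244, 0.001]
force: [0.2, 0.8, -1.0]
width: -0.0002
```

```bash
python3 -m pendant '[[0,1,0,0,0,0],[0,2,0,0,0,0]]';python3 -m pendant '[[0,1,0,0,0,0],[0,2,0,0,0,0]]'
```

```text
time_s: 12.82
tool_pos: [0.5319, 0.0733, 0.0087]
tcp_rot: [-3.13, 0.244, 0.001]
force: [-0.4, 0.4, -0.3]
width: 0.0003
time_s: 13.08
tool_pos: [0.5316, 0.0712, 0.0087]
tcp_rot: [-3.13, 0.244, 0.001]
force: [0.3, 1.2, 0.9]
width: 0.0001
```

```bash
python3 -m pendant '[[0,1,0,0,0,0],[0,2,0,0,0,0]]';python3 -m pendant '[[0,1,0,0,0,0],[0,2,0,0,0,0]]'
```

```text
time_s: 13.32
tool_pos: [0.5313, 0.0692, 0.0087]
tcp_rot: [-3.13, 0.244, 0.001]
force: [-0.0, 1.1, -0.4]
width: 0.0
time_s: 13.58
tool_pos: [0.531, 0.0671, 0.0087]
tcp_rot: [-3.13, 0.244, 0.001]
force: [-0.5, 0.3, 0.4]
width: -0.0004
```

```bash
python3 -m pendant '[[0,1,0,0,0,0],[0,2,0,0,0,0]]'
```

```text
time_s: 13.82
tool_pos: [0.5306, 0.0651, 0.0087]
tcp_rot: [-3.13, 0.244, 0.001]
force: [-0.7, 0.6, 0.4]
width: 0.0004
```

Run:
```python
from h import *
c=cam("scene"); save(c,"s8.png",(190,140,350,260),4.5)
```

```text
(no output)
```

View pics/s8.png

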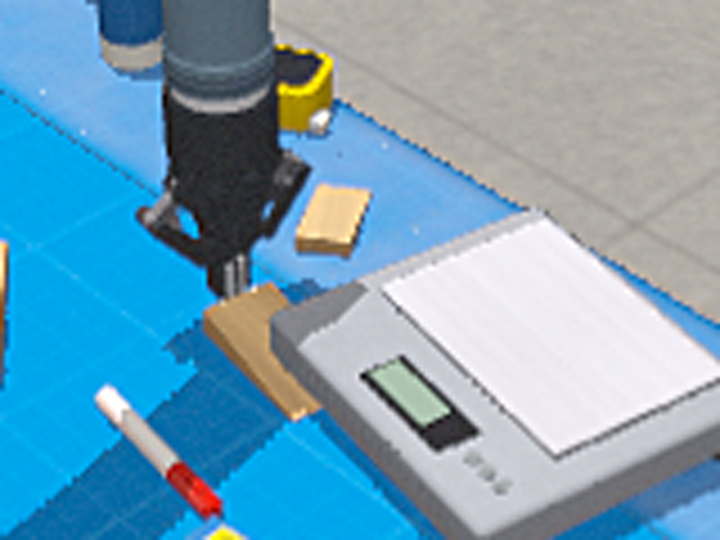

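Run:
```python
from h import *
c=cam("scene")
print(onplane(c,[(190+300/4.5,140+417/4.5),(190+320/4.5,140+410/4.5)],0.001).round(4))
print(onplane(c,[(190+204/4.5,140+315/4.5)],0.018).round(4))
```

```text
[[ 0.4907 -0.0537  0.001 ]
 [ 0.5047 -0.0578  0.001 ]]
[[0.5004 0.0513 0.018 ]]
```

```bash
python3 -m pendant '[[0,1,0,0,0,0],[0,2,0,0,0,0]]'
```

```text
time_s: 14.18
tool_pos: [0.5303, 0.0629, 0.0087]
tcp_rot: [-3.131, 0.244, 0.001]
force: [-0.5, 0.9, -0.4]
width: 0.0002
```

```bash
python3 -m pendant '[[0,1,0,0,0,0],[0,2,0,0,0,0]]'
```

```text
time_s: 14.42
tool_pos: [0.53, 0.0609, 0.0087]
tcp_rot: [-3.131, 0.244, 0.001]
force: [0.4, -0.0, 0.0]
width: 0.0001
```

```bash
python3 -m pendant '[[0,1,0,0,0,0],[0,2,0,0,0,0]]'
```

```text
time_s: 14.68
tool_pos: [0.5297, 0.0589, 0.0087]
tcp_rot: [-3.13, 0.244, 0.001]
force: [0.7, 1.5, -0.1]
width: 0.0002
```

```bash
python3 -m pendant '[[0,1,0,0,0,0],[0,2,0,0,0,0]]'
```

```text
time_s: 14.92
tool_pos: [0.5295, 0.0579, 0.0088]
tcp_rot: [-3.129, 0.243, 0.001]
force: [0.4, 3.9, -0.9]
width: -0.0004
```

```bash
python3 -m pendant '[[0,1,0,0,0,0],[0,2,0,0,0,0]]'
```

```text
time_s: 15.18
tool_pos: [0.5294, 0.0574, 0.0088]
tcp_rot: [-3.128, 0.242, -0.0]
force: [0.9, 5.2, -1.7]
width: -0.0003
```

Run:
```python
from h import *
c=cam("scene"); save(c,"s9.png",(190,140,350,260),4.5)
```

```text
(no output)
```

View pics/s9.png

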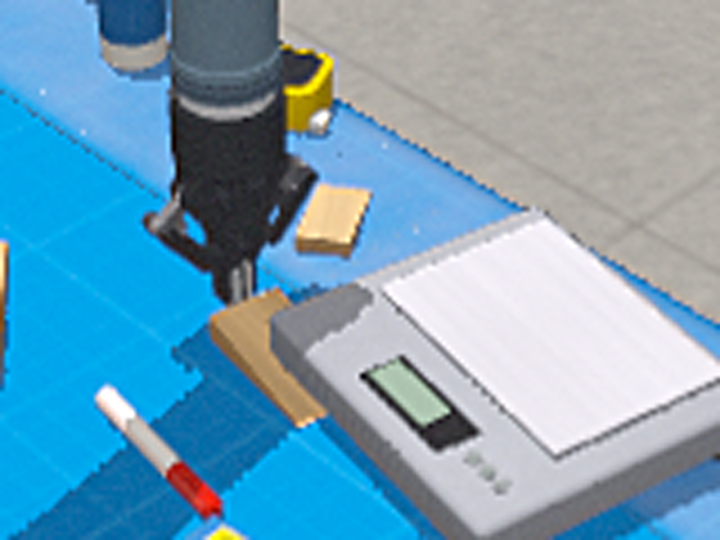

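```bash
python3 -m pendant '[[0,-8,0,0,0,0],[0,-25,0,0,0,0],[0,-30,-40,0,0,0],[0,-30,-100,0,0,0],[0,-60,-120,0,0,0],[0,-90,-120,0,0,0],[0,-90,-120,0,0,0]]'
python3 - <<'E'
from h import *
s=arm.sense();print(s["tool_pos"],R.from_rotvec(s["tcp_rot"]).as_matrix().round(3))
t=cam("top");c=cam("scene");save(t,"t10.png",(200,120,350,230),5); save(c,"s10.png",(190,140,350,260),4.5)
hsv=cv2.cvtColor(t["color"],cv2.COLOR_RGB2HSV)
m=((hsv[...,1]<75)&(hsv[...,2]>110)).astype(np.uint8)*255
m[:136]=0;m[232:]=0;m[:,:245]=0;m[:,355:]=0
m=cv2.morphologyEx(m,cv2.MORPH_CLOSE,np.ones((3,3)))
cn=max(cv2.findContours(m,0,cv2.CHAIN_APPROX_NONE)[0],key=cv2.contourArea)
r=cv2.minAreaRect(cn); b=cv2.boxPoints(r);P=onplane(t,b,0.050);print("scale",b.round(1).tolist(),P.round(4)[:,:2].tolist())
E
```

```text
time_s: 16.1
tool_pos: [0.5433, 0.15, 0.1296]
tcp_rot: [-3.127, 0.232, -0.001]
force: [-0.5, -0.6, -1.2]
width: 0.0001
[0.54334827 0.15002932 0.12961953] [[ 0.989 -0.148  0.001]
 [-0.148 -0.989  0.006]
 [ 0.    -0.006 -1.   ]]
scale [[244.60000610351562, 211.5], [258.3999938964844, 136.0], [346.5, 152.0], [332.79998779296875, 227.5]] [[0.4935, 0.0282], [0.7257, -0.0095], [0.6799, -0.2795], [0.4497, -0.234]]
```

View pics/t10.png

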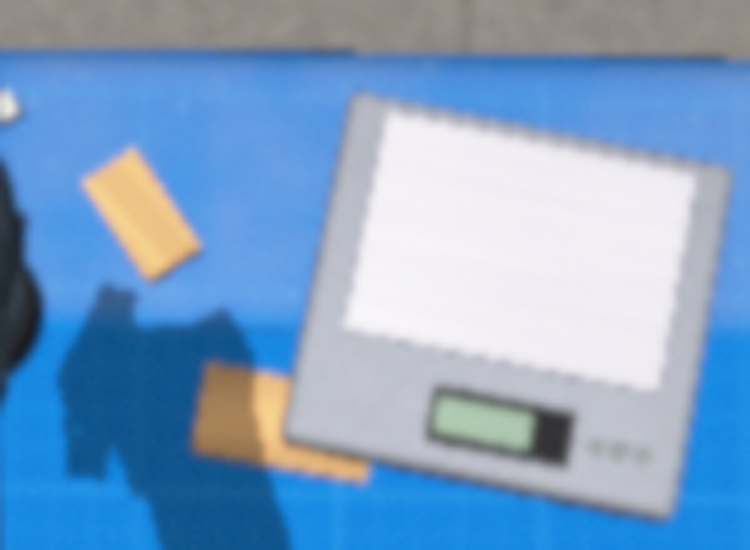

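View pics/s10.png

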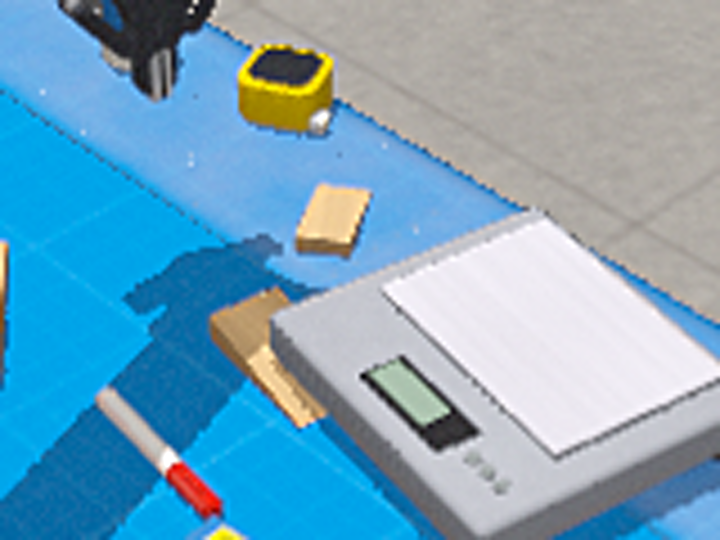

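Run:
```python
from h import *
t=cam("top")
A=onplane(t,[(271,138.9),(257.4,208.2),(333.7,223.7),(346,153)],0.051)[:,:2]  # BL FL FR BR housing
y=np.mean([A[0]-A[3],A[1]-A[2]],0);a=np.arctan2(-y[0],y[1]);x2=np.mean([A[0]-A[1],A[3]-A[2]],0)
print(A.round(4),"yaw",np.degrees(a),np.degrees(np.arctan2(x2[1],x2[0])))
a=(a+np.arctan2(x2[1],x2[0]))/2; c=A.mean(0); M=np.array([[np.cos(a),-np.sin(a)],[np.sin(a),np.cos(a)]])
print("centre",c,"loose corner",c+M@[-.094,.104])
print("via pan", onplane(t,[(269.1,186.1)],.0595)[0,:2]+M@[-.057,.009])
s=arm.sense();Rt=R.from_rotvec(s["tcp_rot"]).as_matrix();
tgt=np.r_[c+M@[-.094,.104],.09];print(s["tool_pos"],(Rt.T@(tgt-s["tool_pos"])*1000).round(1))
```

```text
[[ 0.7167 -0.0482]
 [ 0.5038 -0.0096]
 [ 0.461  -0.2366]
 [ 0.6765 -0.2775]] yaw -10.310997829394886 -10.509120676204862
centre [ 0.58948925 -0.14296046] loose corner [ 0.51582846 -0.02368729]
via pan [ 0.5150008  -0.02423549]
[0.54267157 0.14446419 0.12860731] [ -0.5 170.4  38.2]
```

```bash
python3 -m pendant '[[0,40,0,0,0,0],[0,80,0,0,0,0],[0,120,0,0,0,0],[0,150,0,0,0,0],[0,170,0,0,0,0],[0,170,15,0,0,0],[0,170,30,0,0,0],[0,170,40,0,0,0],[0,170,40,0,0,0]]'
python3 - <<'E'
from h import *
c=cam("scene");save(c,"s11.png",(190,140,350,260),4.5)
E
```

```text
time_s: 17.38
tool_pos: [0.5152, -0.0224, 0.0866]
tcp_rot: [-3.131, 0.241, 0.007]
force: [0.2, 0.5, 0.1]
width: 0.0003
```

View pics/s11.png

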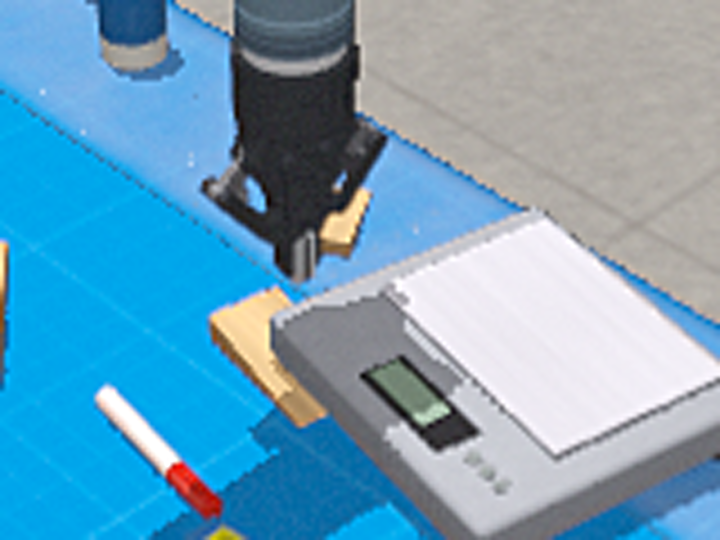

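```bash
python3 - <<'E'
from h import *
c=cam("scene");s=arm.sense();Rt=R.from_rotvec(s["tcp_rot"]).as_matrix()
f=lambda p:((proj(c,p)-[190,140])*4.5).round()
print("corner",f([.5155,-.0237,.052]),"tcp",f(s["tool_pos"]),"tip5",f(s["tool_pos"]+Rt@[0,0,.005]),"tip9",f(s["tool_pos"]+Rt@[0,0,.009]), "at table-height drop", f([.5152,-.0224,.056]))
E
python3 -m pendant '[[0,0,6,0,0,0],[0,0,12,0,0,0],[0,0,16,0,0,0],[0,0,16,0,0,0]]'; python3 -m pendant '[[0,0,2,0,0,0],[0,0,4,0,0,0],[0,0,4,0,0,0]]'
```

```text
corner [[295. 318.]] tcp [[295. 274.]] tip5 [[295. 280.]] tip9 [[295. 285.]] at table-height drop [[294. 313.]]
time_s: 17.98
tool_pos: [0.516, -0.0228, 0.0715]
tcp_rot: [-3.13, 0.242, 0.004]
force: [-0.6, -0.2, 0.3]
width: -0.0
time_s: 18.35
tool_pos: [0.5159, -0.0229, 0.0673]
tcp_rot: [-3.13, 0.242, 0.004]
force: [0.2, 0.4, 0.3]
width: 0.0002
```

Well aligned. Continue down in small guarded steps.

```bash
python3 -m pendant '[[0,0,1,0,0,0],[0,0,2,0,0,0],[0,0,2,0,0,0]]'; python3 -m pendant '[[0,0,1,0,0,0],[0,0,2,0,0,0],[0,0,2,0,0,0]]';  python3 -m pendant '[[0,0,1,0,0,0],[0,0,2,0,0,0],[0,0,2,0,0,0]]'
```

```text
time_s: 18.73
tool_pos: [0.5158, -0.0228, 0.0653]
tcp_rot: [-3.13, 0.242, 0.005]
force: [0.2, 0.8, 0.5]
width: -0.0002
time_s: 19.1
tool_pos: [0.5157, -0.0228, 0.0632]
tcp_rot: [-3.13, 0.242, 0.005]
force: [0.2, -0.9, -0.6]
width: -0.0001
time_s: 19.48
tool_pos: [0.5156, -0.0228, 0.061]
tcp_rot: [-3.13, 0.242, 0.005]
force: [0.3, -0.2, 0.4]
width: 0.0
```

```bash
python3 -m pendant '[[0,0,1,0,0,0],[0,0,1,0,0,0]]'; python3 -m pendant '[[0,0,1,0,0,0],[0,0,1,0,0,0]]';  python3 -m pendant '[[0,0,1,0,0,0],[0,0,1,0,0,0]]'
```

```text
time_s: 19.73
tool_pos: [0.5155, -0.0228, 0.0599]
tcp_rot: [-3.13, 0.242, 0.006]
force: [0.0, -0.7, -0.2]
width: 0.0001
time_s: 19.98
tool_pos: [0.5154, -0.0228, 0.0589]
tcp_rot: [-3.13, 0.242, 0.006]
force: [0.1, 0.7, -0.6]
width: 0.0002
time_s: 20.23
tool_pos: [0.5153, -0.0228, 0.0578]
tcp_rot: [-3.13, 0.242, 0.006]
force: [0.8, 0.5, -0.3]
width: 0.0002
```

```bash
python3 -m pendant '[[0,0,0.5,0,0,0],[0,0,1,0,0,0]]'; python3 -m pendant '[[0,0,0.5,0,0,0],[0,0,1,0,0,0]]'
```

```text
time_s: 20.48
tool_pos: [0.5153, -0.0228, 0.0567]
tcp_rot: [-3.13, 0.242, 0.006]
force: [0.5, -0.5, 0.0]
width: 0.0001
time_s: 20.72
tool_pos: [0.5153, -0.0227, 0.0557]
tcp_rot: [-3.13, 0.242, 0.006]
force: [-0.2, 0.6, -0.8]
width: 0.0001
```

```bash
python3 -m pendant '[[0,0,0.5,0,0,0],[0,0,1,0,0,0]]'; python3 -m pendant '[[0,0,0.5,0,0,0],[0,0,1,0,0,0]]'
```

```text
time_s: 20.98
tool_pos: [0.5153, -0.0228, 0.0547]
tcp_rot: [-3.13, 0.242, 0.006]
force: [0.1, 0.6, -0.7]
width: -0.0003
time_s: 21.22
tool_pos: [0.5152, -0.0228, 0.0536]
tcp_rot: [-3.13, 0.242, 0.006]
force: [0.3, -0.2, -1.1]
width: 0.0001
```

```bash
python3 -m pendant '[[0,0,0.5,0,0,0],[0,0,1,0,0,0]]'
python3 - <<'E'
from h import *
c=cam("scene");save(c,"s12.png",(230,170,310,240),8);s=arm.sense();print((proj(c,s["tool_pos"])-[230,170])*8)
E
```

```text
time_s: 21.48
tool_pos: [0.5153, -0.0228, 0.0526]
tcp_rot: [-3.13, 0.242, 0.006]
force: [-0.5, 0.4, -1.2]
width: -0.0005
[[202.64250979 323.66636422]]
```

View pics/s12.png

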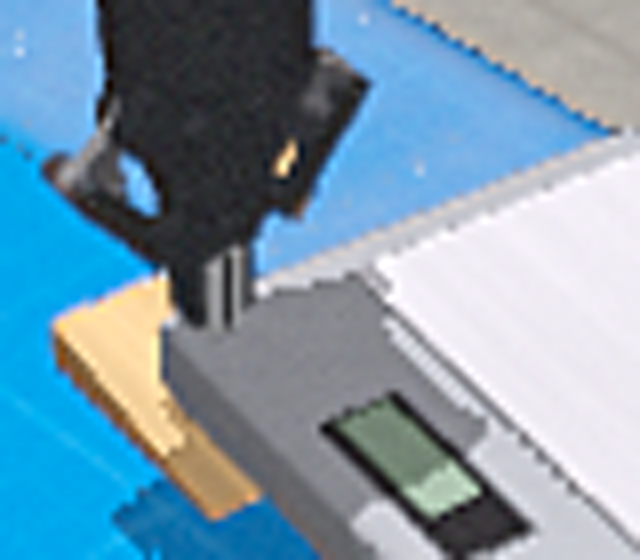

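```bash
python3 -m pendant '[[0,0,0.5,0,0,0],[0,0,0.5,0,0,0]]'; python3 -m pendant '[[0,0,0.5,0,0,0],[0,0,0.5,0,0,0]]'
```

```text
time_s: 21.78
tool_pos: [0.5151, -0.0228, 0.0519]
tcp_rot: [-3.13, 0.242, 0.007]
force: [0.2, 0.4, -0.6]
width: 0.0002
time_s: 22.02
tool_pos: [0.5151, -0.0228, 0.0514]
tcp_rot: [-3.131, 0.242, 0.007]
force: [0.8, -0.5, 0.1]
width: 0.0
```

```bash
python3 -m pendant '[[0,0,0.5,0,0,0],[0,0,0.5,0,0,0]]'; python3 -m pendant '[[0,0,0.5,0,0,0],[0,0,0.5,0,0,0]]'
```

```text
time_s: 22.28
tool_pos: [0.5151, -0.0228, 0.0509]
tcp_rot: [-3.131, 0.242, 0.007]
force: [0.1, -0.5, -0.0]
width: -0.0001
time_s: 22.52
tool_pos: [0.5151, -0.0228, 0.0507]
tcp_rot: [-3.13, 0.242, 0.007]
force: [-1.2, 0.6, 2.2]
width: -0.0002
```

```bash
python3 -m pendant '[[0,0,0.5,0,0,0],[0,0,0.5,0,0,0]]'; python3 -m pendant '[[0,0,1,0,0,0],[0,0,1,0,0,0]]'
```

```text
time_s: 22.78
tool_pos: [0.5152, -0.0228, 0.0506]
tcp_rot: [-3.13, 0.242, 0.007]
force: [-2.2, -0.4, 6.6]
width: 0.0001
time_s: 23.02
tool_pos: [0.5152, -0.0227, 0.0505]
tcp_rot: [-3.129, 0.242, 0.008]
force: [-3.3, -0.3, 9.4]
width: 0.0003
```

```bash
python3 -m pendant '[[0,0,1.5,0,0,0],[0,0,1.5,0,0,0]]'; python3 -m pendant '[[0,0,1.5,0,0,0],[0,0,1.5,0,0,0]]'
```

```text
time_s: 23.28
tool_pos: [0.5152, -0.0227, 0.0504]
tcp_rot: [-3.128, 0.242, 0.01]
force: [-4.5, -0.4, 12.1]
width: -0.0
time_s: 23.52
tool_pos: [0.5152, -0.0227, 0.0504]
tcp_rot: [-3.127, 0.243, 0.011]
force: [-5.3, -0.2, 13.6]
width: -0.0001
```

```bash
python3 -m pendant '[[-0.8,0,1,0,0,0],[-0.8,0,1,0,0,0]]'; python3 -m pendant '[[-0.5,0,1,0,0,0],[-0.5,0,1,0,0,0],[-0.5,0,1,0,0,0]]'
python3 - <<'E'
from h import *
c=cam("scene");save(c,"s13.png",(190,140,350,260),4.5);t=cam("top");save(t,"t13.png",(200,120,350,230),5);s=arm.sense();print(s["tool_pos"],s["force"])
E
```

```text
time_s: 23.78
tool_pos: [0.5151, -0.0227, 0.0505]
tcp_rot: [-3.126, 0.243, 0.009]
force: [-2.5, -1.0, 7.5]
width: 0.0004
time_s: 24.15
tool_pos: [0.5152, -0.0227, 0.0506]
tcp_rot: [-3.126, 0.243, 0.008]
force: [-2.8, 1.6, 8.5]
width: -0.0
[ 0.51516194 -0.02274081  0.0505649 ] [-3.33650708 -0.15690777  7.54807851]
```

View pics/s13.png

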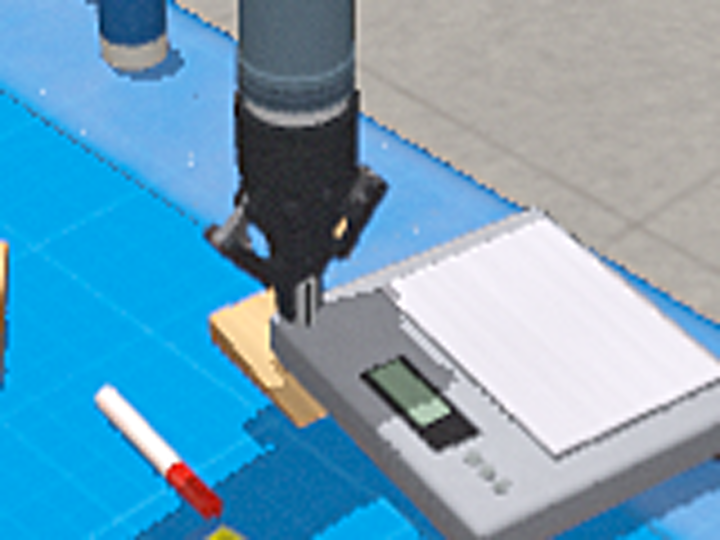

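View pics/t13.png

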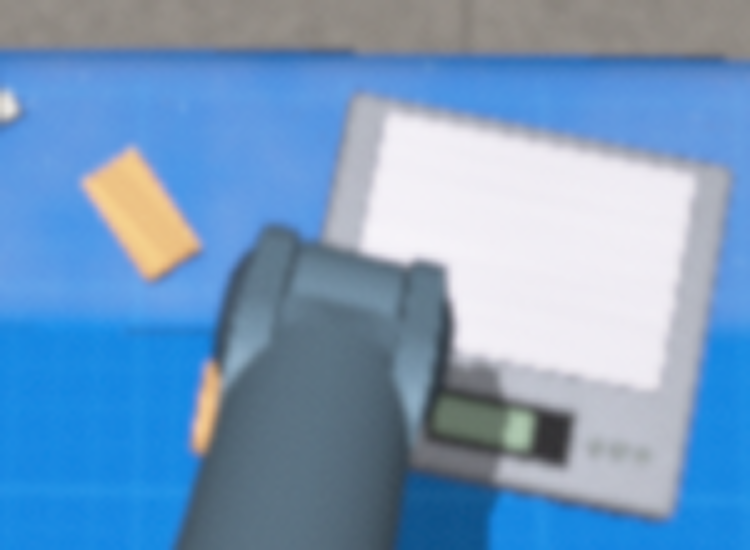

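```bash
python3 -m pendant '[[-0.3,0,1.6,0,0,0],[-0.3,0,1.6,0,0,0],[-0.3,0,1.6,0,0,0]]'; python3 -m pendant '[[-0.3,0,1.4,0,0,0],[-0.3,0,1.4,0,0,0],[-0.3,0,1.4,0,0,0],[-0.3,0,1.4,0,0,0]]'
```

```text
time_s: 24.62
tool_pos: [0.5152, -0.0227, 0.0504]
tcp_rot: [-3.124, 0.244, 0.009]
force: [-3.7, 0.4, 12.7]
width: -0.0004
time_s: 25.12
tool_pos: [0.5152, -0.0227, 0.0504]
tcp_rot: [-3.123, 0.244, 0.009]
force: [-4.2, 0.4, 11.5]
width: -0.0001
```

```bash
python3 -c "
from plant import arm
print(arm.sign_off()); print(arm.sense()['force'])"
```

```text
the job is handed in; nothing more can be done
None
the job is handed in; nothing more can be done
```

I pushed the middle-sized wedge thin end first under the scale's front left foot until it was snug, and handed the job in at about 25 s while still pressing on that corner. No verdict was reported.

- **Wedge:** the push rose from about 1 N to 3.9 N and then 5.2 N over the last 1.5 mm, and I stopped there. The foot sits within about 5 mm of the wedge's centre line.
- **Press test:** I pressed on the loose corner with up to 13.6 N, and the corner sank at most about 0.4 mm. It was holding steady at about 11.5 N when I handed in.
- **Scale and wedge:** the pictures show the scale in its original place and the wedge not creeping during the press. I did not measure separately whether the corner was lifted. From the last bit of push I estimate no more than about 0.3 mm.

Some things did not go as expected:
- **First push attempt:** it passed over the top of the wedge without contact, because the fingertips stood much higher than the stated 22 mm ahead of the TCP. They met the scale's top at a TCP height of about 51 mm. I lowered the tool by feel and pushed again with the fingers shut.
- **One scale measurement:** my automatic outline of the scale after the push merged with the wedge and was useless. I compared the corners by eye instead, and they agreed within 1 pixel.
- **Sideways force:** about 4 N remained while pressing, and nothing moved from it.

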